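Fit a charged pack in a data logger and slide its battery cover shut

ROBOT

A 6-joint arm with a two-finger parallel gripper is mounted at the origin on the work surface. World frame = base frame: x ahead of the robot, y to its left, z up, the work surface at z = 0. Lengths are in m, angles in rad, forces in N, time in s.
With the tool pointing down it reaches from about 0.2 to 0.875 m from the base axis. Payload 3.4 kg.
Tool frame: the origin (TCP) lies between the finger pads; the fingertips stand 25 mm ahead of it and the grasp point (between the pads) lies 6 mm ahead of it (r.nose_length is the z of the fingertips in the tool frame, in m); z points along the fingers, x is the direction in which the jaws open and shut, and the axes are right-handed (so a half turn about z gives the same grasp; the last joint's range is limited). The gripper opens to 94 mm and grips with 3 to 60 N. Pads are 16 mm wide; open, the fingers measure 119 mm over their backs; the gripper's body (75 mm by 177 mm) begins 78 mm behind the grasp point.
Start: joints at [-1.336, 0.276, 1.505, -0, 1.361, -0.121], TCP at [0.2, -0.539, 0.23] pointing down, gripper open.
Joint ranges: [-2.89, 2.89], [-0.75, 2.08], [0.22, 2.7], [-1.18, 4.32], [0.11, 2.71], [-2.7, 2.7]. Speed limits (rad/s): [2.57, 2.57, 3.14, 3.14, 3.14, 3.14].

INTERFACE

Orientations are given as a unit quaternion [w, x, y, z].
In Python, from plant import r, gripper_to, inverse_kinematics, vision, models, telemetry gives the robot as it stands. Calls block until the motion is done:
- r.move_to(position, orientation): joint-space move of the TCP to a pose.
- r.move_l(position, rot=None, vel=0.15, guard=None): straight line of the TCP; rot=None keeps the orientation; vel is the mean speed in m/s. With guard (N) it stops when the force on the tool has changed by that much, and returns True; else False.
- r.movej(angles): joint-space move.
- gripper_to(opening, f_grip=None): finger opening in m; f_grip is the grip in N (None keeps the last); returns when the fingers have stopped.
- r.hold(seconds).
- inverse_kinematics(position, orientation): joint angles nearest the present ones, or None.
- vision.snapshot(name): name is "scene" or "top" or "wrist"; returns the picture (400x640x3 uint8, red, green, blue); there is no depth.
- vision.get_calibration(name): a dict with "fx", "fy", "cx", "cy" (pixels), "position" and "orientation" of the camera in the world. Camera axes: x right, y down, z forward; pixel columns grow to the right and rows downward; lengths in m; the calibration is good to about 2 mm. A picture is of the moment at which its call begins: read the wrist's pose just before it. get_calibration takes no time and is no camera call; for the wrist camera it gives the pose at the moment of the call.
A pose or a line that the arm cannot do raises r.PlanningError and nothing moves.
- r.sign_off(): hands the job in, once; it reports no verdict.
Trained networks look in the newest picture that a camera, given by its name, has taken for a name from the list of things; names that differ only in an ending like _2 or _b are one class to them, and where a whole thing is asked for, a point or a joint stands for the part that bears it (a point fixed in the world has none). Each returns a list of dicts, best first, with "score" (0 to 1); they miss things now and then, are a little off and sometimes report something else, mostly with a low value. They report only what shows in the picture. A call takes as long as a camera call.
- models.boxes_of(thing, camera): "at" ([x, y, z] in m, in world coordinates, good to about 4 mm: the middle of the surface that is visible of it).
- models.regions_of(thing, camera): "pixels" (400x640 bool, what is visible of it).
- models.mark_of(thing, camera): "at" ([x, y, z] in m, in world coordinates, good to about 4 mm: a listed point, or the origin of a listed thing).
Readings, each from a call of its own:
- telemetry.current_t(): time.
- telemetry.current_joints(): joint angles.
- telemetry.current_dq(): joint speeds.
- telemetry.current_joint_efforts(): joint torques, N m.
- telemetry.current_ee_pos(): TCP position.
- telemetry.current_tool_rot(): TCP orientation.
- telemetry.current_wrist_force(): force on the tool from outside, world axes, zero at the start.
- telemetry.current_torque(): the same for the moment, N m.
- telemetry.current_opening(): finger opening in m.
Only numpy, scipy, OpenCV 4.12 (cv2) and the standard library are available. Lean on these libraries where they do the work, as an engineer would, in place of code of your own. Each camera call takes 0.05 s, during which the arm holds its last target. There are 200 camera calls.

TASK

Put the orange battery pack flat into the open battery bay in the top of the data logger. Then close the bay: press a fingertip lightly on the black ribbed pad of the metal cover and slide the cover along its track, on against the rubber seal until the red catch springs up behind it; thumb pressure will do, the thin cover must not be leaned on hard. Leave the grey old pack, the tape and the screwdriver where they lie.

Things in the scene. Friction and masses are not known exactly. Their poses are not given: they have to be found in the camera images.
- logger: Data logger, a grey box with orange corners fixed to the bench, 160 mm (x) by 280 mm (y) by 70 mm (z), origin at the centre of its underside on the bench, z up. A screen and keys beside the track, on the -x side, stand up to 72 mm above the bench. The battery bay and its cover are in the top.
- track (a point): Centre of the floor of the cover's track, at (20, -4, 64) mm in the logger's frame, axes as the logger. The track is sunk 6 mm in the top, 86 mm wide (x) and 224 mm long (y). Lips 2 mm thick, with tops 70 mm above the bench, reach 4 mm over the cover along both long sides: 78 mm is clear between them. The cover closes towards +y.
- bay (a point): Centre of the floor of the battery bay, at (20, 56, 34) mm in the logger's frame, axes as the logger: a pocket in the track's floor, 68 mm in x, 42 mm in y, 30 mm deep. At each y end of it is a finger notch, 30 mm wide (x), 23 mm long (y), 22 mm deep, so fingers that hold the pack across its 36 mm width can go down to 42 mm above the bench.
- pack_mid (a point): Centre (half-way up) of the orange charged battery pack: a block 60 mm (x) by 36 mm (y) by 27 mm high, about 0.14 kg, with a paper label on top; z up. It fits the bay with its 60 mm along the logger's x, either way round; its top is then 3 mm below the track's floor.
- old_pack_mid (a point): Centre of the old battery pack, of the same shape and size but grey; to be left alone. The two packs lie left and right of the logger, either way.
- cover_pad (a point): Centre of the top of the black ribbed grippy pad (44 mm x, 50 mm y) in the middle of the sliding cover, 4.5 mm above the cover's underside and 68.5 mm above the bench; axes as the logger. The cover is a loose aluminium plate, 84 mm (x) by 110 mm (y) by 3 mm, 0.1 kg, held down by the lips with 1 mm play, at first slid back to the -y end of the track.
- cover_home (a point): Point on the track's floor under the cover's centre when home, at (20, 51, 64) mm in the logger's frame, axes as the logger. The cover meets a springy rubber seal 4 mm before home; a solid stop is 2 mm beyond home. The seal takes a push of about 7 N along the track, so press down with 13 to 22 N: less may slip on the pad, over 30 N is too much for the cover.
- catch (a joint): Red round spring catch, 10 mm in diameter, in the track's floor at (20, -9) mm in the logger's frame. 0 to 0.001 m: held down by the cover over it; 0.004 m: sprung up behind the cover, which keeps it shut. It springs up only when the cover is home.
- tape: Roll of blue tape lying flat, 90 mm across, 24 mm high, on the bench to the left; origin under its centre. To be left alone.
- screwdriver: Screwdriver lying on the bench to the right, about 200 mm long; origin under its middle. To be left alone.

How it is judged:
On the way, in this order (a step that is already met when the one before it is completed fails the run):
1. the orange pack lies flat at the bottom of the bay, let go, the cover still open (horizontal distance between pack_mid and bay below 0.007 m and z of pack_mid in the frame of bay below 0.0155 m and angle between pack_mid's own z axis and vertical below 0.08 rad and contact force between the fingers and pack below 0.2 N and y of cover_pad in the frame of cover_home below -0.06 m), for 0.2 s.
2. the cover, with the fingers pressing on its top, has been slid to within 20 mm of home (y of cover_pad in the frame of cover_home above -0.02 m and contact force between the fingers and cover above 1 N and x of the grasp point in the frame of cover_pad between -0.042 and 0.042 m and y of the grasp point in the frame of cover_pad between -0.055 and 0.055 m), for 0.05 s.
At the end, for the whole second after the job is handed in: The orange pack lies flat at the bottom of the bay (centre within 7 mm of the bay's, not more than 2 mm above its seat, tilted less than 0.08 rad); the cover is in its track and home (not more than 2 mm short of it) and at rest, with the red catch up behind it (at least 2.5 mm) (y of cover_pad in the frame of cover_home above -0.002 m and value of joint catch above 0.0025 m and z of cover_pad in the frame of cover_home below 0.007 m and horizontal distance between pack_mid and bay below 0.007 m and z of pack_mid in the frame of bay below 0.0155 m and angle between pack_mid's own z axis and vertical below 0.08 rad and linear speed of cover below 0.01 m/s); the robot touches nothing.
It fails at once if the cover is pressed with more than 30 N (contact force between the fingers and cover above 30 N).
It fails at once if the old pack, the tape or the screwdriver is moved by more than 20 mm (distance of any of old_pack, tape, screwdriver from where it was at the start of the episode above 0.02 m).
It also fails if it takes over 67 s, if anything falls off the work surface, if the arm or the gripper's body presses on something with over 40 N, if the wrist force passes 120 N, or if a joint passes its speed limit or range.

## Working session

There is one attempt and no reset: what is moved stays moved. The work goes in short steps, each a Python script; the robot and the scene stay as the last script left them, time stands still between calls to the robot, and variables do not carry over. Pictures are saved under pics/ and viewed, about 8 in all and at most 12, crops included, and the job is handed in when it is done.

```bash
ls; mkdir -p pics
python3 - <<'E'
from plant import r, vision, models, telemetry
import cv2
for c in ["top","scene"]:
    im=vision.snapshot(c); cv2.imwrite(f"pics/{c}0.png",im[:,:,::-1])
    k=vision.get_calibration(c); print(c,k)
    for t in ["logger","pack_mid","old_pack_mid","cover_pad","track","bay","catch","tape","screwdriver"]:
        try: print(t,[(x["score"],[round(float(v),4) for v in x["at"]]) for x in models.mark_of(t,c)[:3]])
        except Exception as e: print(t,e)
print(telemetry.current_tool_rot(),telemetry.current_t(),telemetry.current_opening())
E
```

```text
pics
top {'fx': 512.4920218644313, 'fy': 512.4920218644313, 'cx': 315.5804443907992, 'cy': 197.39027763160607, 'position': array([0.39962759, 0.00815454, 1.39053245]), 'orientation': array([-0.03197174,  0.71192312, -0.7005484 ,  0.03708392])}
logger [(0.57, [0.4721, -0.045, 0.0002])]
pack_mid [(0.73, [0.4865, -0.3414, 0.0165])]
old_pack_mid []
cover_pad [(0.62, [0.4872, 0.0067, 0.066]), (0.61, [0.4974, -0.1007, 0.0618])]
track [(0.79, [0.488, -0.0477, 0.0651])]
bay [(0.81, [0.4801, 0.0148, 0.0373])]
catch it knows: bay, cover_home, cover_pad, logger, old_pack_mid, pack_mid, screwdriver, tape, track
tape [(0.67, [0.6397, 0.2706, -0.0044])]
screwdriver [(0.98, [0.6379, -0.2919, 0.0036]), (0.65, [0.4846, 0.0056, 0.0662])]
scene {'fx': 371.337131306107, 'fy': 371.337131306107, 'cx': 316.8713995500351, 'cy': 196.9239550486354, 'position': array([0.9664948 , 0.09398994, 0.68918231]), 'orientation': array([-0.1928074 ,  0.60045533,  0.73988787, -0.23418934])}
logger [(0.89, [0.4679, -0.0475, -0.0005])]
pack_mid [(0.72, [0.4843, -0.3467, 0.0136])]
old_pack_mid [(0.74, [0.4654, 0.3143, 0.0116]), (0.25, [0.4839, -0.3455, 0.0106])]
cover_pad [(0.72, [0.495, -0.1044, 0.0687])]
track [(0.85, [0.4891, -0.0459, 0.0643])]
bay [(0.66, [0.4878, 0.0089, 0.0332])]
catch it knows: bay, cover_home, cover_pad, logger, old_pack_mid, pack_mid, screwdriver, tape, track
tape [(0.77, [0.6393, 0.2716, 0.0015])]
screwdriver [(0.97, [0.6392, -0.2959, 0.0024])]
[ 3.91465309e-05  8.21080421e-01 -5.70812526e-01  3.89591717e-05] 0.9 0.09392719833225156
```

View pics/top0.png

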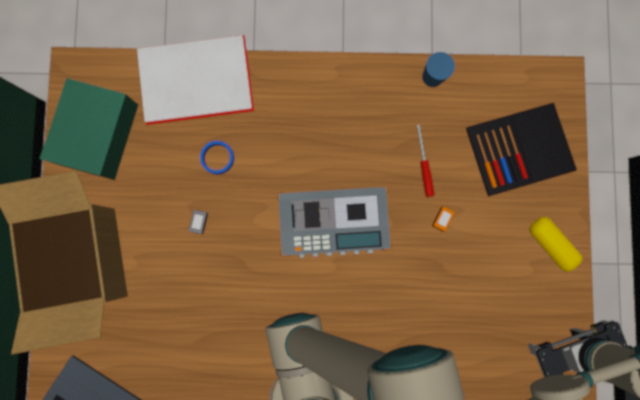

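View pics/scene0.png

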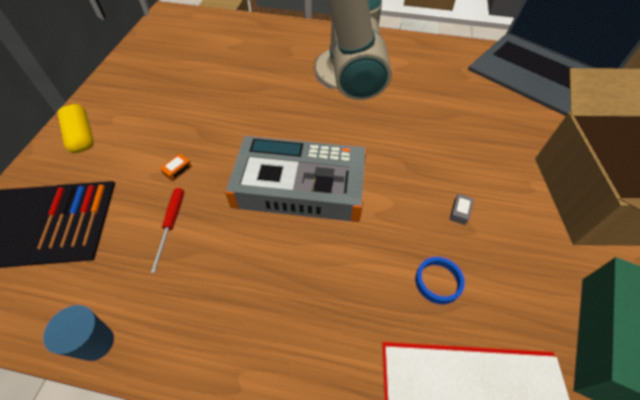

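The orange pack is at right (443,218 in top). The logger is slightly rotated, with its cover at the right end and its bay at the left, and the grey pack is on the far left. Next I look from close above both.

```bash
cat > h.py <<'E'
from plant import r, gripper_to, inverse_kinematics, vision, models, telemetry
import numpy as np, cv2
from scipy.spatial.transform import Rotation as R
def quat(a):
    x=np.array([np.cos(a),np.sin(a),0]); z=np.array([0,0,-1.]); y=np.cross(z,x)
    q=R.from_matrix(np.c_[x,y,z]).as_quat(); return q[[3,0,1,2]]
def toplane(px,k,z):
    q=np.asarray(k["orientation"]); M=R.from_quat(q[[1,2,3,0]]).as_matrix()
    px=np.atleast_2d(px).astype(float)
    d=np.c_[(px[:,0]-k["cx"])/k["fx"],(px[:,1]-k["cy"])/k["fy"],np.ones(len(px))]@M.T
    p=np.asarray(k["position"]); return (p+d*((z-p[2])/d[:,2])[:,None])[:,:2]
def rect(mask,k,z):
    v,u=np.nonzero(mask); w=toplane(np.c_[u,v],k,z)
    (c,s,a)=cv2.minAreaRect((w*1000).astype(np.float32))
    a=np.radians(a)
    if s[0]<s[1]: s=s[::-1]; a+=np.pi/2
    a=(a+np.pi/2)%np.pi-np.pi/2     # direction of long side
    return np.round(np.array(c)/1000,4),np.round(s,1),round(a,4)
E
python3 - <<'E'
from h import *
q=telemetry.current_tool_rot(); X=R.from_quat(np.array(q)[[1,2,3,0]]).as_matrix()[:,0]; print("x axis",X)
vision.snapshot("top"); k=vision.get_calibration("top")
m=models.regions_of("logger","top")
for t in m[:2]: print(t["score"],rect(t["pixels"],k,.07))
for n,p in (("logger",(0.48,-0.045,0.36)),("pack_mid",(0.455,-0.345,0.24))):
    for a in (np.pi/2,-np.pi/2):
        try:
            j=inverse_kinematics(p,quat(a)); print(a,j)
        except Exception as e: print(e)
    r.move_to(p,quat(-np.pi/2 if j is not None else np.pi/2))
    k=vision.get_calibration("wrist"); im=vision.snapshot("wrist"); cv2.imwrite(f"pics/w_{n}.png",im[:,:,::-1])
    np.save(f"k_{n}.npy",k,allow_pickle=True)
    for t in models.regions_of(n,"wrist")[:2]: print(n,t["score"],t["pixels"].sum(),rect(t["pixels"],k,.07 if n=="logger" else .027))
    for s in ["pack_mid"] if n!="logger" else ["logger","bay","cover_pad","track","cover_home"]:
        print(s,[(x["score"],np.round(x["at"],4)) for x in models.mark_of(s,"wrist")[:2]])
print(telemetry.current_t())
E
```

```text
x axis [ 3.48346117e-01 -9.37365975e-01  1.08667887e-04]
0.8 (array([ 0.466 , -0.0474]), array([288.4, 172.4]), np.float64(-1.4936))
1.5707963267948966 [-2.37930758e-01  8.49924806e-02  1.43489191e+00 -4.44089210e-16
  1.62170827e+00 -1.80872708e+00]
-1.5707963267948966 [-2.37930758e-01  8.49924806e-02  1.43489191e+00 -4.44089210e-16
  1.62170827e+00  1.33286557e+00]
logger 0.66 13811 (array([ 0.4702, -0.0499]), array([283.5, 164. ]), np.float64(-1.4895))
logger [(0.7, array([ 0.4663, -0.0507,  0.0015]))]
bay [(0.64, array([0.4844, 0.0093, 0.0347]))]
cover_pad [(0.86, array([ 0.4949, -0.1059,  0.0702]))]
track []
cover_home [(0.67, array([0.4838, 0.0032, 0.0641]))]
1.5707963267948966 [-7.70595713e-01  2.64780271e-01  1.49695732e+00 -4.44089210e-16
  1.37985506e+00 -2.34139204e+00]
-1.5707963267948966 [-7.70595713e-01  2.64780271e-01  1.49695732e+00 -4.44089210e-16
  1.37985506e+00  8.00200614e-01]
pack_mid 0.94 1222 (array([ 0.4829, -0.3445]), array([59. , 35.9]), np.float64(-0.4708))
pack_mid [(0.63, array([ 0.4841, -0.3447,  0.0052]))]
4.825
```

View pics/w_logger.png

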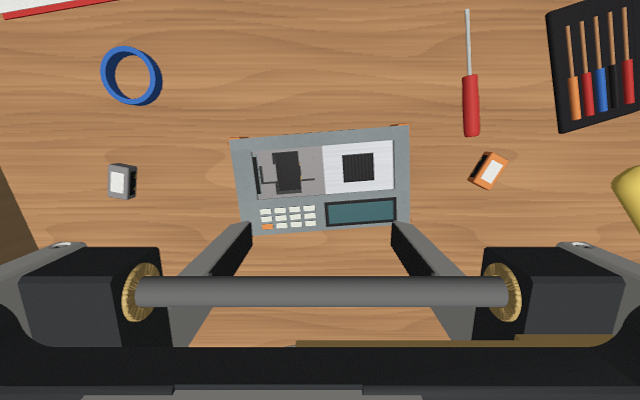

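View pics/w_pack_mid.png

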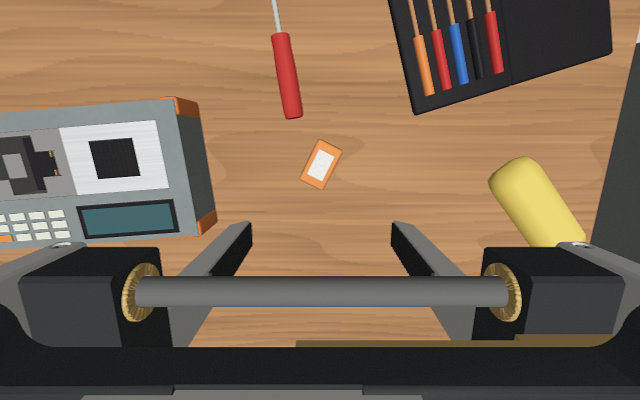

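The pack is clear of the screwdriver. I pick it, carry it near the bay and look closely before inserting.

Run:
```python
from h import *
a=-0.4708-np.pi/2; c=(0.4835,-0.3445)
gripper_to(0.062,25)
r.move_to((*c,0.12),quat(a))
print(r.move_l((*c,0.0355),guard=8,vel=0.1))
gripper_to(0.02,25); print("open",telemetry.current_opening(),telemetry.current_ee_pos())
r.move_l((*c,0.20),vel=0.2); print(telemetry.current_opening())
r.move_to((0.43,0.008,0.24),quat(-1.4895))
r.hold(0.3)
k=vision.get_calibration("wrist"); im=vision.snapshot("wrist"); cv2.imwrite("pics/w_carry.png",im[:,:,::-1]); np.save("k_carry.npy",k,allow_pickle=True)
print(k["position"],telemetry.current_ee_pos(),k["fx"])
for n,z in (("bay",.064),("logger",.07),("pack_mid",.2)):
  try:
    for t in models.regions_of(n,"wrist")[:2]: print(n,t["score"],t["pixels"].sum(),rect(t["pixels"],k,z))
  except Exception as e: print(n,e)
for s in ["bay","cover_pad","track","cover_home"]:
    print(s,[(x["score"],np.round(x["at"],4)) for x in models.mark_of(s,"wrist")[:2]])
print(telemetry.current_t())
```

```text
False
open 0.035882027617564066 [ 0.48365501 -0.34451167  0.03580298]
0.03570577900173952
[0.4957669  0.01215012 0.39369318] [0.43019617 0.00750686 0.23982265] 279.47751845952996
bay 0.85 25339 (array([ 0.4699, -0.0494]), array([288.2, 165.4]), np.float64(-1.4917))
logger 0.76 25264 (array([ 0.4703, -0.0479]), array([282. , 162.4]), np.float64(-1.4917))
pack_mid 0.74 4861 (array([0.4243, 0.0057]), array([66.5, 42.8]), np.float64(0.0901))
bay [(0.81, array([0.4862, 0.0083, 0.0353]))]
cover_pad []
track [(0.83, array([ 0.4929, -0.0504,  0.0655]))]
cover_home []
10.6
```

View pics/w_carry.png

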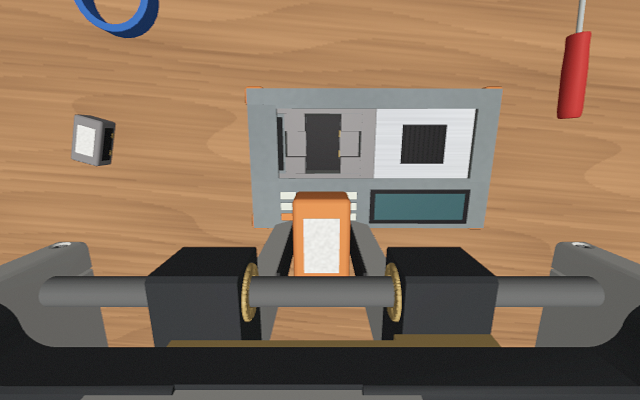

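The pack is gripped at (320,235). The bay spans about cols 306–341, rows 113–171, with finger notches on both sides. I zoom in on it for the rim.

Run:
```python
from h import *
im=cv2.imread("pics/w_carry.png"); c=cv2.resize(im[95:190,270:380],None,fx=6,fy=6,interpolation=cv2.INTER_CUBIC)
for i in range(0,110,10): cv2.putText(c,str(270+i),(i*6,8),0,.35,(0,0,255)); cv2.line(c,(i*6,0),(i*6,570),(0,0,255) if i%20==0 else (0,160,0),1) if i%10==0 else 0
for i in range(5,95,10): cv2.putText(c,str(95+i),(0,i*6),0,.35,(0,0,255)); cv2.line(c,(0,i*6),(12,i*6),(0,0,255),1)
cv2.imwrite("pics/crop.png",c)
k=np.load("k_carry.npy",allow_pickle=True).item()
w=((im.min(2)>200)).astype(np.uint8); n,l,s,ce=cv2.connectedComponentsWithStats(w)
i=[j for j in range(1,n) if s[j,0]>360 and s[j,2]<140 and s[j,1]<150]; i=max(i,key=lambda j:s[j,4]); print(s[i],rect(l==i,k,.067))
c,yaw=np.array([.4703,-.0485]),.0795
Rz=np.array([[np.cos(yaw),-np.sin(yaw)],[np.sin(yaw),np.cos(yaw)]])
print("bay pred",c+Rz@[.02,.056])
def proj(p):
    q=k["orientation"]; M=R.from_quat(np.asarray(q)[[1,2,3,0]]).as_matrix(); v=(np.asarray(p)-k["position"])@M
    return np.round([k["fx"]*v[0]/v[2]+k["cx"],k["fy"]*v[1]/v[2]+k["cy"]],1)
for x,y in ((-34,-21),(34,-21),(34,21),(-34,21),(-15,-44),(15,-44),(15,44),(-15,44)): print((x,y),proj([*(c+Rz@[.02+x/1e3,.056+y/1e3]),.064]))
```

```text
[ 374  109  101   69 4787] (array([ 0.4942, -0.1056]), array([109.2,  76.5]), np.float64(-1.4914))
bay pred [0.48578952 0.00891145]
(-34, -21) [340.5 172.5]
(34, -21) [341.5 112.5]
(34, 21) [304.3 112.5]
(-34, 21) [305.  172.5]
(-15, -44) [360.4 156.3]
(15, -44) [361.3 129.9]
(15, 44) [284.4 129.9]
(-15, 44) [285.2 156.3]
```

View pics/crop.png

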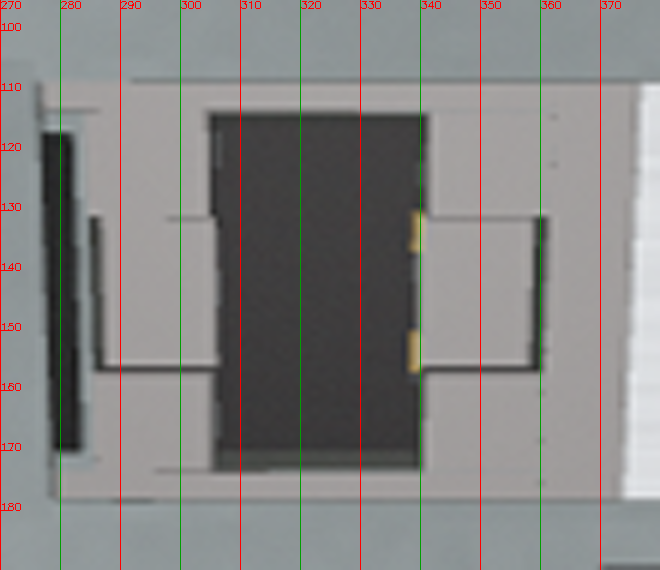

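Rim observed ~1.1 px lower than predicted, so the bay is at (0.4846, 0.0087), yaw 0.0795. I check the pack's position in the hand against the same picture.

Run:
```python
from h import *
im=cv2.imread("pics/w_carry.png"); k=np.load("k_carry.npy",allow_pickle=True).item()
def proj(p):
    q=k["orientation"]; M=R.from_quat(np.asarray(q)[[1,2,3,0]]).as_matrix(); v=(np.asarray(p)-k["position"])@M
    return np.round([k["fx"]*v[0]/v[2]+k["cx"],k["fy"]*v[1]/v[2]+k["cy"]],1)
c=np.array([.4302,.0075]); yaw=.0795; Rz=np.array([[np.cos(yaw),-np.sin(yaw)],[np.sin(yaw),np.cos(yaw)]])
for z in (.2040,.2310): print(z,[proj([*(c+Rz@[.03,y]),z]) for y in (.018,-.018)])
for L in (.02,-.02): print("label?",proj([*(c+Rz@[L,0]),.231]))
print([(v,im[v,330].tolist()) for v in range(186,226,2)])
```

```text
0.204 [array([293.8, 187.3]), array([346. , 187.3])]
0.231 [array([289.6, 195.7]), array([350. , 195.7])]
label? [319.8 211.9]
label? [319.8 272.4]
[(186, [152, 150, 143]), (188, [151, 150, 142]), (190, [156, 153, 143]), (192, [39, 70, 121]), (194, [40, 73, 126]), (196, [39, 74, 128]), (198, [40, 79, 135]), (200, [75, 133, 211]), (202, [84, 145, 222]), (204, [92, 155, 233]), (206, [91, 154, 233]), (208, [92, 155, 232]), (210, [91, 155, 232]), (212, [91, 154, 232]), (214, [91, 155, 232]), (216, [89, 154, 232]), (218, [133, 172, 214]), (220, [238, 241, 240]), (222, [232, 236, 236]), (224, [234, 237, 238])]
```

The pack sits ~2.3 mm toward −x of the TCP (edges seen at rows 191/199.5, predicted 187/196). I compensate and insert.

Run:
```python
from h import *
q=quat(-1.4913); p=(0.4868,0.0093)
r.move_to((*p,0.15),q); r.hold(.2); print(telemetry.current_ee_pos())
r.move_l((*p,0.108),vel=.1)
hit=r.move_l((*p,0.0702),vel=.04,guard=6)
print(hit,telemetry.current_ee_pos(),telemetry.current_wrist_force(),telemetry.current_opening(),telemetry.current_t())
```

```text
[0.48716489 0.00921434 0.15186785]
False [0.4870579  0.00926152 0.07035909] [-0.7238813  -0.10115376 -1.54781804] 0.035970658709731464 12.9667
```

Run:
```python
from h import *
q=quat(-1.4913); p=(0.4868,0.0093)
gripper_to(0.05); r.hold(.3); 
print(r.move_l((*p,0.14),vel=.12))
r.move_to((0.43,-0.04,0.24),q); r.hold(.3)
k=vision.get_calibration("wrist"); im=vision.snapshot("wrist"); cv2.imwrite("pics/w_placed.png",im[:,:,::-1])
cv2.imwrite("pics/w_placed_c.png",cv2.resize(im[60:260,200:520,::-1],None,fx=2.4,fy=2.4,interpolation=cv2.INTER_CUBIC))
for s in ["pack_mid","cover_pad"]: print(s,[(x["score"],np.round(x["at"],4)) for x in models.mark_of(s,"wrist")[:2]])
for t in models.regions_of("pack_mid","wrist")[:1]: print(t["score"],rect(t["pixels"],k,.061))
g=im.max(2)<60; n,l,s,ce=cv2.connectedComponentsWithStats(g.astype(np.uint8))
for j in range(1,n):
    if 600<s[j,4]<6000 and s[j,1]<220: print(s[j],rect(l==j,k,.0685))
w=((im.min(2)>200)).astype(np.uint8); n,l,s,ce=cv2.connectedComponentsWithStats(w)
for j in range(1,n):
    if s[j,4]>2000: print("white",s[j],rect(l==j,k,.067))
print(telemetry.current_wrist_force(),telemetry.current_t())
```

```text
False
pack_mid [(0.75, array([0.49  , 0.006 , 0.0476]))]
cover_pad [(0.6, array([ 0.4939, -0.103 ,  0.0733]))]
0.73 (array([0.4849, 0.0071]), array([60.1, 36.5]), np.float64(0.0625))
[ 361  121   45   39 1547] (array([ 0.4938, -0.1051]), array([48.2, 42.2]), np.float64(-1.4909))
[331 186 100  34 844] (array([ 0.4212, -0.1114]), array([117.3,  40.6]), np.float64(-1.491))
white [ 335  104   99   71 4892] (array([ 0.4942, -0.1054]), array([109.5,  77.9]), np.float64(-1.4919))
[0.46809002 0.04823225 0.1730625 ] 15.525
```

View pics/w_placed_c.png

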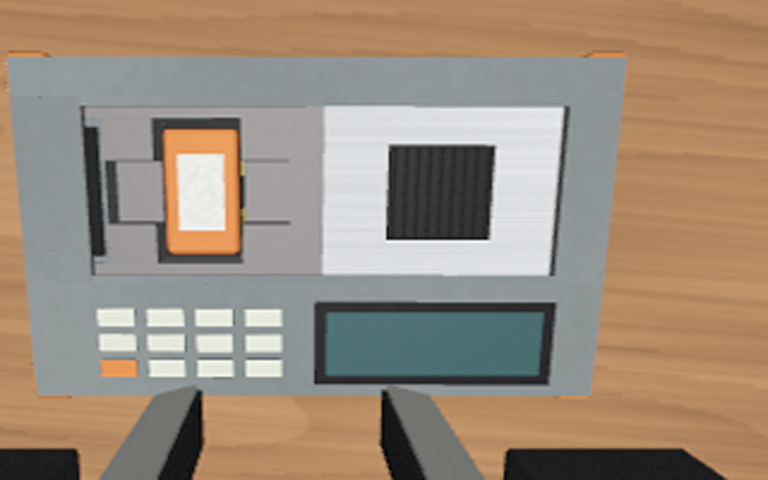

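The orange pack lies flat in the bay (60.1×36.5 mm seen at seat height). The cover pad is at (0.4938, −0.1051). Next I press lightly and find the contact stiffness.

Run:
```python
from h import *
q=quat(-1.4913); p=np.array([0.4938,-0.1051])
gripper_to(0.0,10)
r.move_to((*p,0.125),q); r.hold(.2); F0=telemetry.current_wrist_force(); print(F0)
r.move_l((*p,0.098),vel=.06)
print(r.move_l((*p,0.090),vel=.008,guard=3),telemetry.current_ee_pos(),telemetry.current_wrist_force())
r.hold(.1); z=telemetry.current_ee_pos()[2]
for i in range(6):
    f=telemetry.current_wrist_force(); print(round(z,5),np.round(f,2),np.round(telemetry.current_ee_pos(),5))
    if f[2]>9: break
    z-=.0003; r.move_l((*p,z),vel=.01); r.hold(.05)
print(telemetry.current_opening(),telemetry.current_t())
```

```text
[0.30850393 0.11897397 0.38149092]
True [ 0.49389273 -0.10511599  0.09379502] [-0.31815915 -0.33811669  4.41918689]
0.09377 [ 0.   -0.21  5.64] [ 0.49388 -0.10511  0.09377]
0.09347 [-0.63  1.27  6.02] [ 0.49391 -0.10512  0.09375]
0.09317 [-1.31  1.06  6.86] [ 0.49393 -0.10513  0.09375]
0.09287 [-1.18  0.72 10.3 ] [ 0.49392 -0.10511  0.09371]
0.00032078516800086536 19.4583
```

```bash
cat > slide.py <<'E'
from h import *
F=lambda: np.mean([telemetry.current_wrist_force() for _ in range(3)],axis=0)
yaw=.0795; d=np.array([-np.sin(yaw),np.cos(yaw)]); p0=np.array([0.4938,-0.1051]); K=8000.
z=.09287
def adj(z,f,t=17.5): return z-np.clip((t-f)/K,-.0008,.0006)
for i in range(6):
    f=F()[2]
    if f>15.5: break
    z=adj(z,f); r.move_l((*p0,z),vel=.01); r.hold(.05)
print("pressed",z,F())
s=0.
while s<.098:
    s=min(s+.007,.098); r.move_l((*(p0+d*s),z),vel=.05); f=F(); e=telemetry.current_ee_pos()
    print(round(s,4),np.round(f,1),round(z,5),np.round((e[:2]-p0)@d*1e3,1),round(e[2],5))
    if f[2]>27 or f[2]<6: r.move_l((*(p0+d*s),z+.004 if f[2]>27 else z)); print("abort"); break
    z=adj(z,f[2])
np.save("st.npy",[s,z]); print(telemetry.current_t())
E
python3 slide.py
```

```text
pressed 0.0917293983155729 [-3.72598849  1.26375231 16.95488191]
0.007 [-2.7 -1.1 14. ] 0.09173 6.1 0.09367
0.014 [-2.5 -2.3 17.7] 0.0913 12.4 0.09364
0.021 [-2.8 -1.8 16.7] 0.09133 19.5 0.09367
0.028 [-2.6 -3.9 18.1] 0.09123 26.4 0.09364
0.035 [-2.9 -2.2 17.9] 0.0913 33.5 0.09364
0.042 [-3.8 -1.4 17.5] 0.09135 40.6 0.09366
0.049 [-3.3 -3.1 17.9] 0.09135 47.6 0.09366
0.056 [-2.  -2.  17.8] 0.0914 54.7 0.09365
0.063 [-2.6 -1.7 16.2] 0.09145 61.8 0.09365
0.07 [-3.3 -2.6 17.8] 0.09128 68.6 0.09363
0.077 [-2.  -1.8 18. ] 0.09132 75.7 0.09364
0.084 [-1.7 -2.3 17.9] 0.09139 82.8 0.09365
0.091 [-2.2 -2.8 17.8] 0.09143 89.9 0.09365
0.098 [-2.1 -2.6 16.4] 0.09147 96.9 0.09366
24.1417
```

The z stayed at pad height, so the cover is moving with the finger. I go on in small steps into the seal.

```bash
cat > seal.py <<'E'
from h import *
F=lambda: np.mean([telemetry.current_wrist_force() for _ in range(3)],axis=0)
yaw=.0795; d=np.array([-np.sin(yaw),np.cos(yaw)]); p0=np.array([0.4938,-0.1051]); K=8000.
s,z=np.load("st.npy")
while s<.121:
    s+=.001; r.move_l((*(p0+d*s),z),vel=.02); r.hold(.05); f=F(); e=telemetry.current_ee_pos()
    print(round(s,4),np.round(f,1),"lat",np.round(f[:2]@d,1),round(z,5),np.round((e[:2]-p0)@d*1e3,1),round(e[2],5))
    if f[2]>26 or f[2]<8: print("abort"); break
    if -f[:2]@d>13: print("stop"); break
    z-=np.clip((19-f[2])/K,-.0008,.0004)
np.save("st.npy",[s,z]); print(telemetry.current_t())
E
python3 seal.py
```

```text
0.099 [-3.2 -3.5 18.3] lat -3.2 0.09132 97.2 0.09365
0.1 [-3.  -4.8 18.4] lat -4.5 0.09123 98.0 0.09363
0.101 [-3.8 -5.  19.1] lat -4.7 0.09115 98.9 0.09363
0.102 [-3.1 -5.  19.1] lat -4.7 0.09116 99.9 0.09362
0.103 [-3.1 -4.9 19. ] lat -4.7 0.09118 100.9 0.09363
0.104 [-3.9 -5.2 18.9] lat -4.8 0.09118 101.9 0.09365
0.105 [-3.3 -5.6 19. ] lat -5.3 0.09116 102.9 0.09362
0.106 [-3.4 -4.3 19.4] lat -4.0 0.09117 103.9 0.09363
0.107 [-2.7 -4.4 18.9] lat -4.2 0.09121 105.0 0.09364
0.108 [-2.4 -4.4 18. ] lat -4.2 0.0912 106.0 0.09364
0.109 [-3.1 -6.5 19.4] lat -6.3 0.09107 106.2 0.09365
0.11 [-2.8 -8.  18.5] lat -7.8 0.09112 106.8 0.09364
0.111 [-3.9 -9.  19.5] lat -8.7 0.09106 107.5 0.09365
0.112 [-2.9 -9.7 17.6] lat -9.4 0.09112 108.3 0.09363
0.113 [ -3.9 -10.3  20.6] lat -10.0 0.09094 108.9 0.09363
0.114 [ -3.8 -10.3  18.5] lat -10.0 0.09115 110.0 0.09366
0.115 [ -3.7 -11.6  19. ] lat -11.3 0.09109 110.6 0.09362
0.116 [ -3.9 -12.3  18.5] lat -11.9 0.09109 111.3 0.09365
0.117 [ -3.5 -12.4  18.5] lat -12.1 0.09103 112.0 0.09363
0.118 [ -3.9 -13.6  19.1] lat -13.3 0.09097 112.4 0.09363
stop
30.1417
```

Seal met at 106 mm and the finger is now at 112.4 mm, past the expected 110 mm home. I lift off and look.

Run:
```python
from h import *
q=quat(-1.4913); e=telemetry.current_ee_pos()
r.move_l((e[0],e[1],.14),vel=.08)
r.move_to((0.43,-0.03,0.24),q); r.hold(.3)
k=vision.get_calibration("wrist"); im=vision.snapshot("wrist")
cv2.imwrite("pics/w_closed.png",cv2.resize(im[60:240,200:460,::-1],None,fx=3,fy=3,interpolation=cv2.INTER_CUBIC))
hsv=cv2.cvtColor(im,cv2.COLOR_RGB2HSV); red=((hsv[...,0]<6)|(hsv[...,0]>174))&(hsv[...,1]>150)&(hsv[...,2]>90)
n,l,s,ce=cv2.connectedComponentsWithStats(red.astype(np.uint8))
for j in range(1,n):
    if s[j,4]>15: print("red",s[j],toplane(ce[j],k,.068))
w=((im.min(2)>200)).astype(np.uint8); n,l,s,ce=cv2.connectedComponentsWithStats(w)
for j in range(1,n):
    if s[j,4]>2000: print("white",s[j],rect(l==j,k,.067))
g=im.max(2)<60; n,l,s,ce=cv2.connectedComponentsWithStats(g.astype(np.uint8))
for j in range(1,n):
    if 600<s[j,4]<6000 and s[j,1]<220: print(s[j],rect(l==j,k,.0685))
print(telemetry.current_wrist_force(),telemetry.current_t())
```

```text
red [ 532   27   31   89 1942] [[ 0.57981372 -0.26248829]]
red [344 137   8   8  49] [[ 0.49034602 -0.05545815]]
white [ 246  105   99   70 4906] (array([0.4857, 0.0036]), array([109.6,  76.9]), np.float64(-1.4911))
[ 274  121   43   38 1454] (array([0.4865, 0.004 ]), array([47.9, 41. ]), np.float64(-1.4911))
[339 187 101  34 950] (array([ 0.4207, -0.1115]), array([117.4,  40.7]), np.float64(-1.4912))
[-0.05264783 -0.22845738 -0.34938463] 31.8083
```

View pics/w_closed.png

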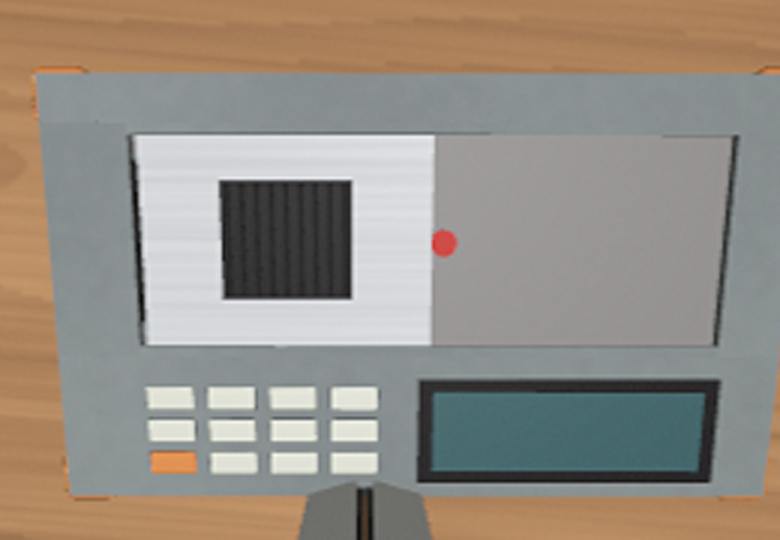

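The cover is home: the full red catch shows behind its rear edge at (444,243), and the seal hasn't pushed the cover back. I hand in.

Run:
```python
from plant import r
r.sign_off()
```

```text
the job is handed in; nothing more can be done
```

The orange pack is in the bay and the cover is shut with the red catch showing behind it. I handed the job in at about 32 s of the 67 s allowed. The simulator gives no verdict, so what follows rests on my own checks.

- **Pack:** I gripped it across its 36 mm width, corrected a 2.3 mm offset in the grip, lowered it in and released it. The picture afterwards showed it flat and inside the bay.
- **Cover:** I slid it with about 14–21 N of downward press, against the 30 N limit. The seal met the cover at 106 mm of travel, and I stopped the finger at 112.4 mm.
- **Final picture:** The pad had moved about 109 mm, roughly 1 mm short of my home estimate but inside the 2 mm allowance. The cover centre was within about 1 mm of where I had calculated home. The whole red catch was visible at the cover's rear edge, and the seal had not pushed the cover back. I took that to mean the catch is up, as I couldn't measure its height directly.
- **Disagreements:** Finger travel was about 3 mm more than cover travel, so the finger slipped slightly or the cover sprang back onto the catch. One network reading put the pack about 6 mm from the bay centre, but its outline put it within about 2 mm.
- **Other items:** The arm never went near the grey pack or the tape, and passed clear of the screwdriver. I did not measure their positions again at the end.

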